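# Work a suspension link past the post into its bay

### The arm

A 6-joint arm with a two-finger parallel gripper is mounted at the origin on the work surface. World frame = base frame: x ahead of the robot, y to its left, z up, the work surface at z = 0. Lengths are in m, angles in degrees, forces in N, time in s.
With the tool pointing down it reaches from about 0.25 to 0.725 m from the base axis. Payload 9.7 kg.
Tool frame: the origin (TCP) lies at the very end of the fingers, on their centre line; the grasp point (between the pads) lies 19 mm behind it (bot.grip_point_offset is the distance from the TCP to the grasp point, in m); y points along the fingers, x is the direction in which the jaws open and shut, and the axes are right-handed (so a half turn about y gives the same grasp; the last joint's range is limited). The gripper opens to 85 mm and grips with 20 to 120 N. Pads are 22 mm wide; open, the fingers measure 114 mm over their backs; the gripper's body (76 mm by 85 mm) begins 54 mm behind the grasp point. The pads swing forward as they close: fully open they stand 13 mm farther back than shut.
Start: joints at [66.692, 4.979, 10.078, 95.1, 0, 90], TCP at [0.218, 0.505, 0.201] pointing down, gripper open.
Joint ranges: [-179.16, 179.16], [-48.56, 103.87], [-65.8, 70.77], [-126.05, 130.52], [-82.76, 87.17], [-180, 180]. Speed limits (degrees/s): [127.2, 127.2, 147.25, 180, 180, 180].

### API

Orientations are given as [roll, pitch, yaw] about the fixed x, y, z axes, in that order (R = Rz(yaw) Ry(pitch) Rx(roll)).
In Python, from workcell import bot gives the robot as it stands.
- The arm moves only by the shell command python3 -m inch 'ROWS' [FORCE]. ROWS is JSON, a list of rows, each a list of 3 entries, a list of its own where there are three numbers: the shift along the tool's x, y, z in mm, then the turn, a rotation vector about the tool's x, y, z in rad, then the finger opening in mm, from 0 to 85.4. In form: [[[x, y, z], [ax, ay, az], grip], ...]. A call has 1 to 20 rows; each row is the pose to reach, as a shift and turn from the pose measured when the call began, along the tool's axes at that moment; what a row does not reach only later rows make up. A row lasts 1/10 s, in which the tool goes at most 50 mm and 8.59 degrees, less where a joint would pass 70% of its speed; a pose out of reach is approached as far as the arm can. A call with a gripper value outside its range is refused whole. The fingers move at their own pace and stop on an object; FORCE is the grip in N (left out, the last holds). Time passes only in rows, so rows that repeat a pose let the fingers close. It gives the time, the measured TCP pose, the force and the opening at its end, in the units of the state.
- bot.get_obs(): the state, without advancing time (a new reading comes with each control period).
- bot.camera(name): name is "scene" or "top" or "wrist"; returns a dict with "frame" (400x640x3 uint8, red, green, blue), "mtx" (3x3 intrinsics, pixels), "k1" (the pictures are not rectified: a ray, as slopes to the right and down, at radius r is drawn at 1 + k1 r^2 times it, then the intrinsics apply), "origin" and "orientation" of the camera in the world. Camera axes: x right, y down, z forward; pixel columns grow to the right and rows downward; lengths in m; the calibration is good to about 2 mm. A picture is of the moment at which its call begins. There is no depth.
- bot.job_done(): hands the job in, once; it reports no verdict.
Trained networks look in a picture, given as the dict that the camera call returned (one of the last four; its "shot" number tells which), for a name from the list of things; names that differ only in an ending like _2 or _b are one class to them, and where a whole thing is asked for, a point or a joint stands for the part that bears it (a point fixed in the world has none). Each returns a list of dicts, best first, with "confidence" (0 to 1); they miss things now and then, are a little off and sometimes report something else, mostly with a low value. They report only what shows in the picture. A call takes as long as a camera call. They do not tell look-alikes from the thing itself.
- bot.search_frame(picture, name): "box" ([left, top, right, bottom] in pixels, round what is visible of it).
- bot.cut_out(picture, name): "region" (400x640 bool, what is visible of it) and "box" ([left, top, right, bottom] in pixels, round what is visible of it).
The state is a dict: "time": time; "q": joint angles; "qd": joint speeds; "joint_efforts": joint torques, N m; "ee_pos": TCP position; "tcp_rot": TCP orientation; "wrist_force": force on the tool from outside, world axes, zero at the start; "torque": the same for the moment, N m; "opening": finger opening in m.
Only numpy, scipy, OpenCV 4.12 (cv2) and the standard library are available. Lean on these libraries where they do the work, as an engineer would, in place of code of your own. Each camera call takes 0.05 s, during which the arm holds its last target. There are 200 camera calls.

### The job

Push the long aluminium suspension link into the three-walled steel bay behind the post, so that it ends up lying flat along the bay's back rail, against the rail at both ends. It is too long to go in straight, so angle it: push one end in through the opening first so that it can pass behind the post, then push the other end round and in. Only push it along the bench, never lift or tip it, leave the other parts on the bench where they are, and finish clear of everything.

Things in the scene. Friction and masses are not known exactly. Their poses are not given: they have to be found in the camera images.
- link: long piece: bare aluminium suspension link, flat on the bench, dumbbell-shaped, 240 mm long, about 0.7 kg. A round eye at each end (upright cylinder, 40 mm diameter, 26 mm high, black bush in it), joined by a bar 24 mm wide, top 21 and underside 5 mm above the bench. Origin: mid-length at bench level; y along its length, z up. Slides with friction, stays where left.
- end_a (a point): centre of the link's eye at its -y end (the end on the post's side at the start), at bench level, 100 mm from the link's origin
- end_b (a point): centre of the link's eye at its +y end, at bench level, 100 mm from the link's origin
- bay: bay: three steel walls 8 mm thick, 30 mm high, fixed; open in front; its floor is the bench. Origin: middle of the back rail's inner face at bench level; x points away from the robot (inside is at negative x), y along the rail to the robot's left. Inside length 300 mm (y -150 to +150); end walls reach to x = -72 mm. A 6 mm high foot reaches 26 mm behind the rail.
- post: post: fixed plain steel round pin, 24 mm diameter, 50 mm high, in the bay's open front towards its -y end, its axis 72 mm in front of the back rail: 60 mm of room between post and rail, but the opening from the post to the bay's +y end wall is shorter than the link. Origin: its axis at bench level.
- top_mount: strut top mount: dark rounded-triangle casting about 120 mm across, 30 mm high, three 45 mm high studs, loose bystander; origin at its underside, centre
- spring_seat: dark steel spring seat: a low cone 100 mm across, 36 mm high, loose bystander; origin at its underside, centre
- socket: dark impact socket standing upright, 30 mm across, 55 mm high, near the front of the post side, loose bystander; origin at its underside, centre
- nut: steel flange nut, 32 mm across, 18 mm high, loose bystander; origin at its underside, centre
- dust_cap: white plastic ring, 40 mm across, 10 mm high, beyond the back rail, loose bystander; origin at its underside, centre
- hex_key: L-shaped steel hex key 140 mm long, 8 mm thick, beyond the back rail, loose bystander; origin at its underside near the middle of its long arm
- spare_bush: black rubber bush standing upright, 38 mm across, 38 mm high, beyond the back rail, loose bystander; origin at its underside, centre
Not all that is in view belongs to the job. Of the things that look like the link, take the one that is farthest from the robot's base at the start.

How it is judged (in metres and radians):
On the way:
1. one end of the link is inside the bay, near the back rail, while the other end is still outside (link angled) (((x of end_a in the frame of bay above -0.045 m and x of end_b in the frame of bay below -0.07 m) or (x of end_b in the frame of bay above -0.045 m and x of end_a in the frame of bay below -0.07 m))), for 0.1 s.
At the end, for the whole second after the job is handed in: The link lies flat and at rest on the bench inside the bay, along the back rail: the centre of each eye within 30 mm of the rail's face, that is each eye touching the rail or within 10 mm of it (x of end_a in the frame of bay between -0.03 and -0.01 m and x of end_b in the frame of bay between -0.03 and -0.01 m and y of end_a in the frame of bay between -0.145 and 0.145 m and y of end_b in the frame of bay between -0.145 and 0.145 m and height (world z) of link below 0.006 m and angle between link's own z axis and vertical below 0.06 rad and linear speed of link below 0.01 m/s).
It fails at once if the link is lifted (origin more than 12 mm above the bench) or tipped (more than 0.15 rad) (height (world z) of link above 0.012 m or angle between link's own z axis and vertical above 0.15 rad).
It fails at once if another part on the bench is moved by more than 25 mm or tipped (distance of any of top_mount, spring_seat, socket, nut, dust_cap, hex_key, spare_bush from where it was at the start of the episode above 0.025 m or angle between any of top_mount, spring_seat, socket, nut, dust_cap, hex_key, spare_bush's own z axis and vertical above 0.5 rad).
It also fails if it takes over 58 s, if anything falls off the work surface, if the arm or the gripper's body presses on something with over 40 N, if the wrist force passes 120 N, or if a joint passes its speed limit or range.

## Working session

There is one attempt and no reset: what is moved stays moved. The work goes in short steps, Python scripts to look and compute and a shell command to move; the robot and the scene stay as the last step left them, time stands still between calls to the robot, and variables do not carry over. Pictures are saved under pics/ and viewed, about 8 in all and at most 12, crops included, and the job is handed in when it is done.

```bash
mkdir -p pics; ls; cat > h.py <<'E'
import numpy as np, cv2
from scipy.spatial.transform import Rotation as R
from workcell import bot
def rot(o):
    o=np.array(o,float)
    if o.shape==(3,3): return o
    if o.shape==(4,): return R.from_quat(o).as_matrix()
    return R.from_euler('xyz',o,degrees=True).as_matrix()
def ray(c,uv):
    m=np.array(c['mtx']); k=c['k1']
    d=np.array([(uv[0]-m[0,2])/m[0,0],(uv[1]-m[1,2])/m[1,1]]); s=d.copy()
    for _ in range(20): s=d/(1+k*(s@s))
    return rot(c['orientation'])@np.array([s[0],s[1],1])
def w(c,uv,z=0.):
    r=ray(c,uv); o=np.array(c['origin']); return (o+r*(z-o[2])/r[2])[:2]
def px(c,p):
    v=rot(c['orientation']).T@(np.array(p,float)-np.array(c['origin'])); s=v[:2]/v[2]; s=s*(1+c['k1']*(s@s))
    m=np.array(c['mtx']); return np.array([m[0,0]*s[0]+m[0,2],m[1,1]*s[1]+m[1,2]])
def save(c,n): cv2.imwrite('pics/'+n,c['frame'][:,:,::-1])
E
python3 - <<'E'
from h import *
o=bot.get_obs();print(o['time'],o['ee_pos'],o['tcp_rot'])
for n in['scene','top']:
    c=bot.camera(n);save(c,n+'0.png');print(n,np.round(c['origin'],3),c['orientation'])
    for t in['link','bay','post','top_mount','spring_seat','socket','nut','dust_cap','hex_key','spare_bush','end_a']:
        for d in bot.search_frame(c,t)[:3]:
            b=d['box'];print(t,round(d['confidence'],2),np.round(b),np.round(w(c,((b[0]+b[2])/2,(b[1]+b[3])/2),.015),3))
E
```

```text
pics
0.0 [0.21753484 0.50486082 0.20068869] [-9.00011463e+01  7.48426974e-02  6.66916849e+01]
scene [ 0.879 -0.327  0.892] [-148.98915885    0.38223502   42.93086342]
link 0.97 [148. 194. 247. 239.] [ 0.341 -0.186]
link 0.86 [263.  94. 334. 146.] [0.309 0.183]
link 0.58 [289. 154. 372. 219.] [0.513 0.086]
bay 0.77 [290. 182. 413. 313.] [ 0.657 -0.001]
bay 0.29 [237. 286. 250. 305.] [ 0.562 -0.239]
post 0.52 [306. 246. 317. 266.] [ 0.605 -0.077]
top_mount 0.64 [323. 317. 346. 337.] [ 0.745 -0.157]
top_mount 0.58 [429. 153. 473. 195.] [0.707 0.315]
spring_seat 0.93 [232. 303. 284. 354.] [ 0.634 -0.264]
socket 0.73 [235. 284. 253. 305.] [ 0.56  -0.237]
socket 0.42 [297. 155. 371. 219.] [0.52 0.09]
dust_cap 0.82 [358. 277. 377. 298.] [ 0.742 -0.049]
dust_cap 0.42 [230. 301. 282. 352.] [ 0.629 -0.265]
hex_key 0.48 [391. 214. 420. 265.] [0.733 0.096]
end_a 0.7 [262.  93. 336. 145.] [0.307 0.186]
end_a 0.57 [297. 153. 371. 215.] [0.514 0.097]
end_a 0.56 [146. 196. 247. 238.] [ 0.34  -0.189]
top [0.481 0.042 0.945] [-175.25789652    0.77418583  -91.17711108]
link 0.93 [249. 215. 349. 232.] [
[... 205 characters left out ...]
ount 0.82 [198. 132. 241. 171.] [0.698 0.304]
top_mount 0.28 [250. 213. 348. 233.] [0.509 0.1  ]
spring_seat 0.82 [420. 158. 462. 196.] [ 0.618 -0.263]
spring_seat 0.6 [427. 196. 442. 204.] [ 0.56  -0.245]
socket 0.48 [426. 197. 439. 204.] [ 0.559 -0.239]
nut 0.58 [199. 210. 209. 224.] [0.528 0.344]
dust_cap 0.7 [366. 178. 374. 190.] [ 0.604 -0.083]
dust_cap 0.54 [345. 127. 360. 140.] [ 0.736 -0.041]
hex_key 0.73 [421. 157. 462. 194.] [ 0.622 -0.266]
hex_key 0.55 [266. 133. 325. 149.] [0.72  0.105]
spare_bush 0.52 [393. 122. 404. 139.] [ 0.742 -0.16 ]
end_a 0.97 [389. 249. 440. 334.] [ 0.332 -0.185]
end_a 0.85 [254. 210. 349. 234.] [0.512 0.095]
end_a 0.64 [253. 259. 277. 358.] [0.298 0.189]
```

View top.

```bash
python3 - <<'E'
import cv2
a=cv2.imread('pics/top0.png')[100:380,170:490]
cv2.imwrite('pics/topc.png',cv2.resize(a,None,fx=2.1,fy=2.1,interpolation=cv2.INTER_CUBIC))
E
```

```text
(no output)
```

View pics/topc.png

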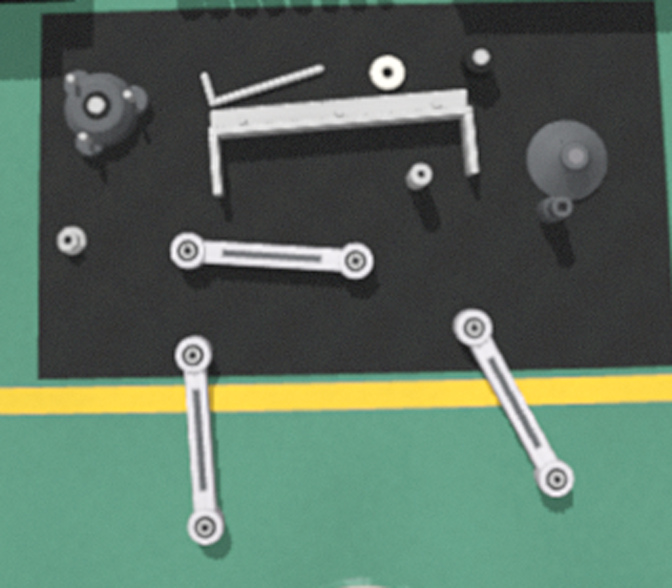

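View pics/scene0.png

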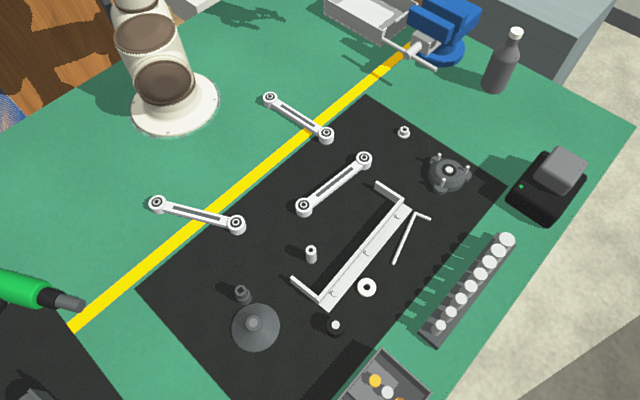

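```bash
cat >> h.py <<'E'
from scipy.optimize import minimize
def box(x0,x1,y0,y1,z0,z1): return np.array([[x,y,z] for x in(x0,x1) for y in(y0,y1) for z in(z0,z1)])
def cyl(x,y,r,z0,z1): return np.array([[x+r*np.cos(a),y+r*np.sin(a),z] for a in np.linspace(0,6.28,24) for z in(z0,z1)])
M=dict(bay=[box(0,.008,-.158,.158,0,.03),box(-.072,.008,.15,.158,0,.03),box(-.072,.008,-.158,-.15,0,.03),box(0,.034,-.158,.158,0,.006)],
 link=[cyl(0,-.1,.02,0,.026),cyl(0,.1,.02,0,.026),box(-.012,.012,-.1,.1,.005,.021)],post=[cyl(0,0,.012,0,.05)])
def render(c,name,p):
    S=4;im=np.zeros((1600,2560),np.uint8);Rz=R.from_euler('z',p[2]).as_matrix()
    for P in M[name]:
        q=np.array([px(c,Rz@v+[p[0],p[1],0]) for v in P])
        cv2.fillConvexPoly(im,cv2.convexHull(((q+.5)*S*16).astype(np.int32)),1,shift=4)
    return cv2.resize(im.astype(np.float32),(640,400),interpolation=cv2.INTER_AREA)
def fit(name,obs,p0):  # obs: [(cam,mask)]
    def f(p):
        s=0
        for c,m in obs:
            r=render(c,name,p);s-=np.minimum(r,m).sum()/np.maximum(r,m).sum()
        return s/len(obs)
    p0=np.array(p0,float);d=np.array([.012,.012,.08])
    for k in(1,.3):
        r=minimize(f,p0,method='Nelder-Mead',options=dict(initial_simplex=[p0]+[p0+np.eye(3)[i]*d*k for i in range(3)],maxiter=90,xatol=2e-4,fatol=1e-4));p0=r.x
    return r.x,-r.fun
def cut(c,name,p):
    t=px(c,[p[0],p[1],.015])
    L=[d for d in bot.cut_out(c,name) if d['box'][0]-4<t[0]<d['box'][2]+4 and d['box'][1]-4<t[1]<d['box'][3]+4]
    return L[0]['region'].astype(np.float32) if L else None
E
python3 - <<'E'
from h import *
C=[bot.camera('top'),bot.camera('scene')]
for n,p in(('bay',(.665,0,.05)),('link',(.51,.1,-.05)),('post',(.605,-.08,0))):
    m=[(c,cut(c,n,p)) for c in C]; m=[x for x in m if x[1] is not None]
    print(n,len(m),[x[1].sum() for x in m])
    for s in ([m]+[[x] for x in m] if m else []): r=fit(n,s,p);print(np.round(r[0],4),round(r[1],3))
c=C[0]
f=lambda u,v,z:w(c,(u/2.1+170,v/2.1+100),z).round(3)
print('eyes',f(187,249,.026),f(355,259,.026),'post',f(420,173,.05),'tips',f(218,193,.03),f(475,172,.03))
print([ (n,f(*q)) for n,q in dict(seat=(575,156,.036),socket=(562,206,.055),mount=(95,104,.03),nut=(70,240,.018),link2=(472,327,.026),link3=(192,354,.026)).items()])
E
```

```text
bay 2 [np.float32(1758.0), np.float32(2797.0)]
[0.6701 0.0142 0.0646] 0.913
[0.6705 0.0143 0.0674] 0.886
[0.67   0.014  0.0644] 0.943
link 2 [np.float32(1015.0), np.float32(1125.0)]
[ 0.5126  0.1001 -0.0801] 0.91
[ 0.5126  0.0998 -0.081 ] 0.932
[ 0.5129  0.1001 -0.0797] 0.892
post 1 [np.float32(178.0)]
[ 0.6032 -0.0776  0.0268] 0.905
[ 0.6032 -0.0776  0.0268] 0.905
eyes [0.522 0.2  ] [ 0.506 -0.   ] post [ 0.604 -0.077] tips [0.588 0.161] [ 0.606 -0.146]
[('seat', array([ 0.622, -0.265])), ('socket', array([ 0.561, -0.24 ])), ('mount', array([0.7 , 0.31])), ('nut', array([0.536, 0.343])), ('link2', array([ 0.423, -0.136])), ('link3', array([0.398, 0.195]))]
```

Three things look like the link. In the top camera they are at px (259,219)–(339,224), (262,268)–(268,350) and (395,256)–(435,328). The first, at about (0.51, 0.10) m, is the farthest from the base and lies closest to the bay, so it is the target. The enlarged crop confirms this.

In the bay frame, end_a is at about (-0.166, -0.003) and the post at (-0.073, -0.087). My plan is to fork end_a in first, then push end_b along and in.

```bash
python3 -m inch '[[[-360,0,-420],[0,-0.232,0],24],[[-360,0,-420],[0,-0.232,0],24],[[-360,0,-420],[0,-0.232,0],24],[[-360,0,-420],[0,-0.232,0],24],[[-360,0,-420],[0,-0.232,0],24],[[-360,0,-420],[0,-0.232,0],24],[[-360,0,-420],[0,-0.232,0],24],[[-360,0,-420],[0,-0.232,0],24],[[-360,0,-420],[0,-0.232,0],24],[[-360,0,-420],[0,-0.232,0],24],[[-360,0,-420],[0,-0.232,0],24],[[-360,0,-420],[0,-0.232,0],24],[[-360,0,-420],[0,-0.232,0],24],[[-360,0,-420],[0,-0.232,0],24],[[-360,0,-420],[0,-0.232,0],24],[[-360,0,-420],[0,-0.232,0],24]]' 40
```

```text
time: 3.2
ee_pos: [0.4606, 0.0095, 0.2016]
tcp_rot: [-90.0, -0.0, 80.1]
wrist_force: [0.1, -0.6, 0.3]
opening: 0.0241
```

```bash
python3 -m inch '[[[0,45,0],[0,0,0],24],[[0,90,0],[0,0,0],24],[[0,135,0],[0,0,0],24],[[0,165,0],[0,0,0],24],[[0,185,0],[0,0,0],24],[[0,194,0],[0,0,0],24],[[0,194,0],[0,0,0],24],[[0,194,0],[0,0,0],24]]'
```

```text
time: 4.0
ee_pos: [0.4614, 0.0099, 0.0088]
tcp_rot: [-90.1, -0.0, 80.1]
wrist_force: [-0.2, -0.4, -0.1]
opening: 0.0237
```

```bash
python3 -m inch '[[[0,0,-8],[0,0,0],24],[[0,0,-14],[0,0,0],24],[[0,0,-19],[0,0,0],24],[[0,0,-24],[0,0,0],24],[[0,0,-29],[0,0,0],24],[[0,0,-34],[0,0,0],24],[[0,0,-40],[0,0,0],24],[[0,0,-46],[0,0,0],24],[[0,0,-52],[0,0,0],24],[[0,0,-58],[0,0,0],24],[[0,0,-64],[0,0,0],24],[[0,0,-70],[0,0,0],24],[[0,0,-70],[0,0,0],24]]'; cat > look.py <<'E'
from h import *
import sys
B=(.6701,.0142,.0646)
def tobay(p):
    d=np.array(p[:2])-B[:2];c,s=np.cos(B[2]),np.sin(B[2]);return np.array([c*d[0]+s*d[1],-s*d[0]+c*d[1]])
p0=[float(x) for x in sys.argv[1:4]]
o=bot.get_obs();print('t',o['time'],'tcp',np.round(o['ee_pos'],4),'bay',tobay(o['ee_pos']).round(4),'yaw',round(float(o['tcp_rot'][2]),1))
C=[bot.camera('top'),bot.camera('scene')];n=sys.argv[4]
for c,k in zip(C,'ts'): save(c,n+k+'.png')
m=[(c,cut(c,'link',p0)) for c in C];m=[x for x in m if x[1] is not None and x[1].sum()>500]
for s in [m]+([[x] for x in m] if len(m)>1 else []):
    if s:
        p,q=fit('link',s,p0);y=np.array([-np.sin(p[2]),np.cos(p[2])])
        a,b=p[:2]-.1*y,p[:2]+.1*y
        print(round(q,2),p.round(4),'a',a.round(4),'b',b.round(4),'bay a',tobay(a).round(4),'b',tobay(b).round(4),[int(x[1].sum()) for x in s])
print('t',bot.get_obs()['time'])
E
python3 look.py .535 .09 -.25 s1
```

```text
time: 5.3
ee_pos: [0.5309, -0.0022, 0.0089]
tcp_rot: [-90.1, -0.0, 80.1]
wrist_force: [1.0, 0.4, 0.4]
opening: 0.024
t 5.3 tcp [ 0.5309 -0.0022  0.0089] bay [-0.1399 -0.0074] yaw 80.1
0.6 [ 0.5122  0.1013 -0.0797] a [0.5043 0.0016] b [0.5202 0.201 ] bay a [-0.1663 -0.0019] b [-0.1375  0.196 ] [690, 758]
0.61 [ 0.512   0.1017 -0.087 ] a [0.5033 0.0021] b [0.5207 0.2014] bay a [-0.1672 -0.0013] b [-0.137   0.1964] [690]
0.59 [ 0.5127  0.1011 -0.0727] a [0.5054 0.0013] b [0.5199 0.2008] bay a [-0.1652 -0.0022] b [-0.1378  0.1959] [758]
t 5.5
```

```bash
python3 - <<'E'
import cv2
a=cv2.imread('pics/s1s.png')[90:340,200:460];b=cv2.imread('pics/s1t.png')[100:350,200:460]
cv2.imwrite('pics/s1.png',cv2.resize(cv2.hconcat([a,b]),None,fx=1.5,fy=1.5,interpolation=cv2.INTER_CUBIC))
E
```

```text
(no output)
```

View pics/s1.png

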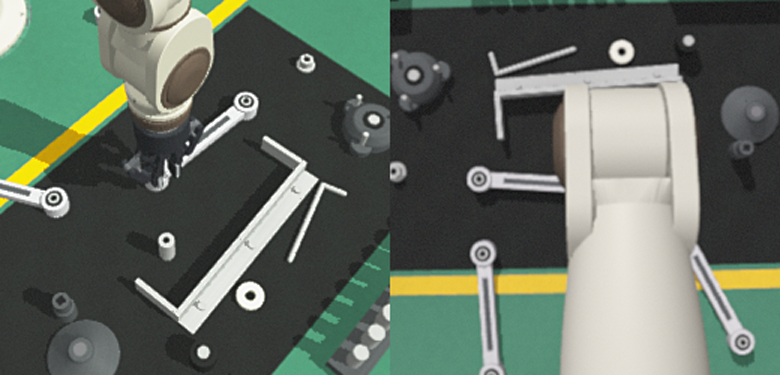

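```bash
python3 - <<'E'
from h import *
c=bot.camera('scene')
for p in((.5046,.0004,.026),(.557,-.007,.026),(.531,-.002,.009)):print(px(c,p))
print(w(c,(304.7,211),.026))
d=bot.cut_out(c,'link')
for x in d:print(x['confidence'],x['box'],x['region'].sum())
m=(d[0]['region']*255).astype(np.uint8)
f=c['frame'][:,:,::-1][80:240,240:400];
cv2.imwrite('pics/z.png',cv2.resize(f,None,fx=4,fy=4,interpolation=cv2.INTER_CUBIC))
E
```

```text
[303.16197139 204.36170957]
[317.31911386 219.93968767]
[310.83667123 215.23951417]
[ 0.51956293 -0.00985171]
0.92 [295.6, 153.5, 373.4, 217.8] 740
0.64 [148.2, 191.7, 243.9, 235.1] 1301
```

View pics/z.png

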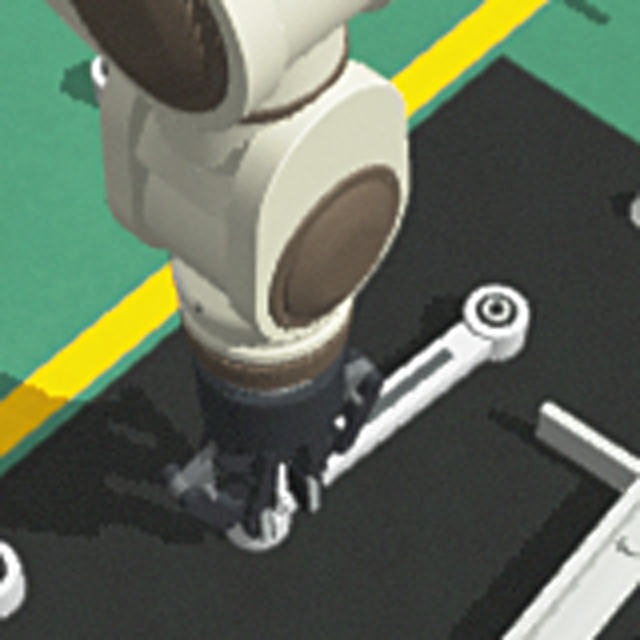

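```bash
python3 - <<'E'
from h import *
c=bot.camera('wrist');save(c,'w1.png');print(np.round(c['origin'],3),c['orientation'])
for p in((.5046,.0004,.026),(.5206,.1998,.026),(.531,-.002,.013)):print(px(c,p))
E
```

```text
[0.457 0.011 0.182] [ 1.62920860e+02 -5.84483876e-02  8.01698022e+01]
[318.12436271 201.44617274]
[771.73289593 161.6794638 ]
[322.64140503 241.69084657]
```

View pics/w1.png

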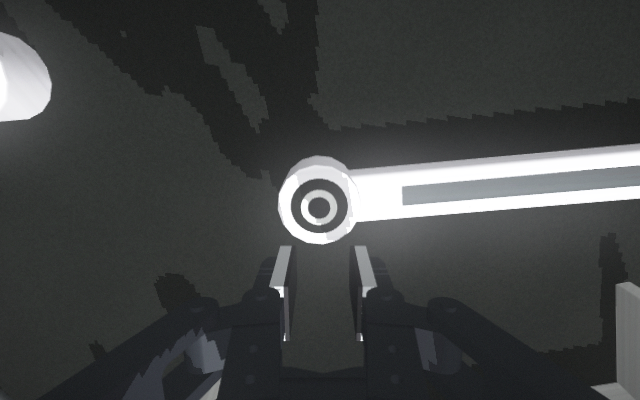

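The wrist view shows eye a at px (318,205), which is where it started, with the fingertips at row ~250 on its bay side. So the fork passed the eye without moving it. I'll do a short contact test before going on.

```bash
python3 -m inch '[[[0,0,3],[0,0,0],24],[[0,0,6],[0,0,0],24],[[0,0,9],[0,0,0],24],[[0,0,12],[0,0,0],24],[[0,0,15],[0,0,0],24]]'; python3 - <<'E'
from h import *
o=bot.get_obs();print(o['q'],o['wrist_force'])
c=bot.camera('wrist');save(c,'w2.png')
for p in((.5046,.0004,.026),list(o['ee_pos'])):print(px(c,p))
E
```

```text
time: 6.15
ee_pos: [0.5151, 0.0005, 0.009]
tcp_rot: [-90.1, -0.0, 80.1]
wrist_force: [-0.5, -0.1, 0.4]
opening: 0.0241
[ 5.55303186e-02  8.54499064e-01 -1.55410906e+01  7.34863964e+01
  7.14045370e-03  9.90579804e+00] [-0.53030478 -0.12209663  0.39618979]
[318.21090571 231.53641846]
[322.20777063 237.24463781]
```

View pics/w2.png

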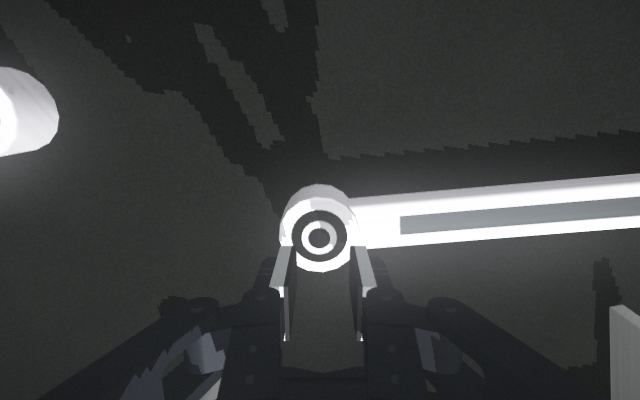

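```bash
python3 -m inch '[[[0,-20,0],[0,0,0],24],[[0,-20,20],[0,0,0],10],[[0,-20,50],[0,0,0],0],[[0,-20,56],[0,0,0],0],[[0,-10,56],[0,0,0],0],[[0,-5,56],[0,0,0],0],[[0,0,56],[0,0,0],0],[[0,2,56],[0,0,0],0],[[0,4,56],[0,0,0],0],[[0,4,56],[0,0,0],0]]'; python3 - <<'E'
from h import *
c=bot.camera('wrist');d=bot.camera('scene');o=bot.get_obs();T=rot(o['tcp_rot']);p=np.array(o['ee_pos'])
print(o['wrist_force'])
F=[]
for k in(c,d):
    q=px(k,p);q2=px(k,p+[0,0,.03]);print(q,q2)
    im=k['frame'][:,:,::-1].copy()
    x,y=int(q2[0]),int(q2[1]);x0,y0=max(x-60,0),max(y-60,0)
    f=cv2.resize(im[y0:y0+120,x0:x0+120],(480,480),interpolation=cv2.INTER_CUBIC)[:, :390]
    for r,col in((q,(0,0,255)),(q2,(0,255,255))): cv2.circle(f,(int((r[0]-x0+.5)*4),int((r[1]-y0+.5)*4)),4,col,1)
    F.append(f)
cv2.imwrite('pics/tip.png',cv2.hconcat(F))
E
```

```text
time: 7.25
ee_pos: [0.4599, 0.0101, 0.0046]
tcp_rot: [-90.1, -0.0, 80.1]
wrist_force: [-0.0, -0.5, -0.5]
opening: -0.0002
[-0.33999837 -0.06798201 -0.03754613]
[322.27150728 237.70443301] [322.27024624 264.08754954]
[293.17523257 195.26397985] [292.34367546 188.7405464 ]
```

View pics/tip.png

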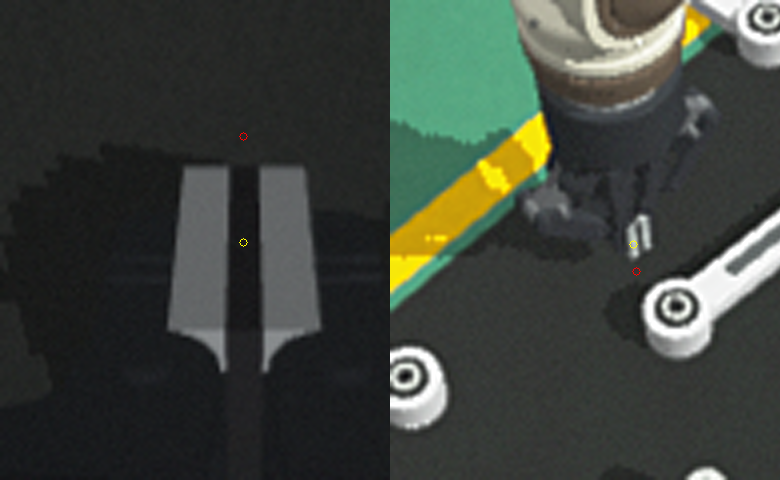

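The closed tips show about 12–15 mm above the reported TCP: they lie between the 0 mm mark (red) and the 30 mm mark (yellow). That explains why the fork went over the eye. I'll descend in small steps while watching the force.

```bash
python3 -m inch '[[[0,2,0],[0,0,0],0],[[0,4,0],[0,0,0],0],[[0,5,0],[0,0,0],0],[[0,5,0],[0,0,0],0]]'; python3 -m inch '[[[0,2,0],[0,0,0],0],[[0,3,0],[0,0,0],0],[[0,3,0],[0,0,0],0]]'
```

```text
time: 7.75
ee_pos: [0.4599, 0.0101, -0.0002]
tcp_rot: [-90.1, -0.0, 80.2]
wrist_force: [-0.2, 0.9, -0.3]
opening: -0.0002
time: 8.05
ee_pos: [0.4597, 0.0101, -0.0034]
tcp_rot: [-90.1, -0.0, 80.1]
wrist_force: [0.3, 1.7, 0.1]
opening: -0.0003
```

```bash
python3 -m inch '[[[0,2,0],[0,0,0],24],[[0,4,0],[0,0,0],24],[[0,4,0],[0,0,0],24],[[0,4,0],[0,0,0],24],[[0,4,0],[0,0,0],24]]'; python3 -m inch '[[[0,0,-6],[0,0,0],24],[[0,0,-11],[0,0,0],24],[[0,0,-16],[0,0,0],24],[[0,0,-21],[0,0,0],24],[[0,0,-26],[0,0,0],24],[[0,0,-30],[0,0,0],24],[[0,0,-34],[0,0,0],24],[[0,0,-34],[0,0,0],24]]'; python3 - <<'E'
from h import *
c=bot.camera('wrist');save(c,'w3.png');print(px(c,(.5046,.0004,.026)))
E
```

```text
time: 8.55
ee_pos: [0.4598, 0.0101, -0.0074]
tcp_rot: [-90.1, -0.0, 80.1]
wrist_force: [0.3, 0.1, -0.4]
opening: 0.0244
time: 9.35
ee_pos: [0.4937, 0.0042, -0.0074]
tcp_rot: [-90.1, -0.0, 80.1]
wrist_force: [-1.3, -0.3, -0.2]
opening: 0.0239
[318.00871231 289.5866837 ]
```

View pics/w3.png

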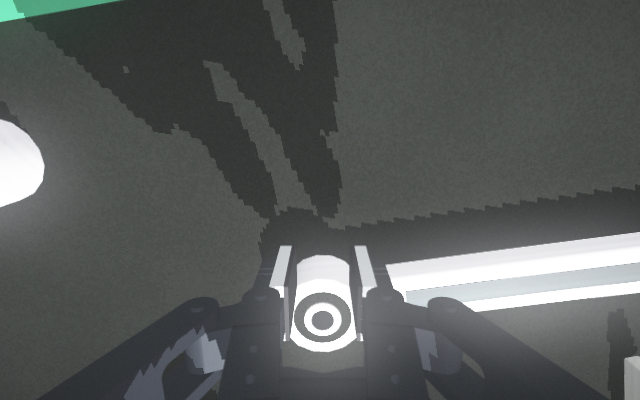

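Pushing now: eye a is cradled at px (323,320), well past its unmoved prediction at row 290.

```bash
python3 -m inch '[[[0,0,-6],[0,0,0],24],[[0,0,-12],[0,0,0],24],[[0,0,-18],[0,0,0],24],[[0,0,-24],[0,0,0],24],[[0,0,-30],[0,0,0],24],[[0,0,-36],[0,0,0],24],[[-1,0,-42],[0,0,0],24],[[-1,0,-48],[0,0,0],24],[[-1,0,-54],[0,0,0],24],[[-1,0,-60],[0,0,0],24],[[-1,0,-60],[0,0,0],24]]'; python3 look.py .555 .08 -.35 s2
python3 - <<'E'
from h import *
c=bot.camera('wrist');save(c,'w4.png')
for d in bot.cut_out(c,'link')[:2]: print(d['confidence'],d['box'])
E
```

```text
time: 10.5
ee_pos: [0.5535, -0.0072, -0.0073]
tcp_rot: [-90.1, -0.0, 80.1]
wrist_force: [-0.8, 0.7, 0.5]
opening: 0.0242
t 10.5 tcp [ 0.5535 -0.0072 -0.0073] bay [-0.1177 -0.0138] yaw 80.1
0.73 [0.5542 0.0888 0.2569] a [ 0.5797 -0.0079] b [0.5288 0.1855] bay a [-0.0917 -0.0162] b [-0.1299  0.1801] [587, 1168]
0.54 [0.5537 0.0874 0.2496] a [ 0.5784 -0.0095] b [0.529  0.1843] bay a [-0.093  -0.0177] b [-0.1298  0.1789] [587]
0.94 [0.5545 0.0885 0.2572] a [ 0.58   -0.0083] b [0.5291 0.1852] bay a [-0.0914 -0.0166] b [-0.1297  0.1797] [1168]
t 10.7
0.93 [0.0, 0.0, 14.6, 58.4]
0.76 [296.2, 152.3, 638.9, 353.5]
```

```bash
python3 -m inch '[[[0,0,-6],[0,0,0],24],[[0,0,-12],[0,0,0],24],[[0,0,-18],[0,0,0],24],[[0,0,-24],[0,0,0],24],[[0,0,-30],[0,0,0],24],[[0,0,-36],[0,0,0],24],[[-1,0,-42],[0,0,0],24],[[-1,0,-48],[0,0,0],24],[[-1,0,-54],[0,0,0],24],[[-1,0,-60],[0,0,0],24],[[-1,0,-60],[0,0,0],24]]'; python3 look.py .58 .07 .5 s3
```

```text
time: 11.9
ee_pos: [0.6125, -0.0186, -0.007]
tcp_rot: [-90.2, -0.0, 80.1]
wrist_force: [-0.5, 0.8, 0.8]
opening: 0.0237
t 11.9 tcp [ 0.6125 -0.0186 -0.007 ] bay [-0.0596 -0.029 ] yaw 80.1
0.52 [0.5928 0.0729 0.5233] a [ 0.6427 -0.0137] b [0.5428 0.1595] bay a [-0.0291 -0.0261] b [-0.1177  0.1532] [691, 508]
0.63 [0.5921 0.0732 0.5159] a [ 0.6415 -0.0138] b [0.5428 0.1602] bay a [-0.0304 -0.0261] b [-0.1176  0.1539] [691]
0.43 [0.5939 0.0757 0.493 ] a [ 0.6412 -0.0124] b [0.5466 0.1638] bay a [-0.0305 -0.0246] b [-0.1136  0.1573] [508]
t 12.1
```

```bash
python3 -m inch '[[[0,0,12],[0,0,0],24],[[0,0,25],[0,0,0],24],[[0,-40,40],[0,0,0],24],[[0,-80,60],[0,0.15,0],24],[[0,-120,90],[0,0.3,0],24],[[0,-120,120],[0,0.45,0],24],[[0,-120,160],[0,0.6,0],24],[[0,-120,200],[0,0.75,0],24],[[0,-120,200],[0,0.9,0],24],[[0,-120,200],[0,0.96,0],24],[[0,-120,200],[0,0.96,0],24]]'; python3 look.py .592 .073 .5 s4
```

```text
time: 13.2
ee_pos: [0.4145, 0.0157, 0.1129]
tcp_rot: [-90.1, -0.2, 25.1]
wrist_force: [-1.3, 0.0, -0.1]
opening: 0.0242
t 13.2 tcp [0.4145 0.0157 0.1129] bay [-0.255  0.018] yaw 25.1
0.94 [0.5922 0.073  0.5191] a [ 0.6418 -0.0138] b [0.5426 0.1599] bay a [-0.0301 -0.0261] b [-0.1179  0.1536] [1101, 1196]
0.94 [0.5915 0.0736 0.5124] a [ 0.6405 -0.0136] b [0.5424 0.1607] bay a [-0.0313 -0.0258] b [-0.1179  0.1545] [1101]
0.94 [0.5927 0.0726 0.5196] a [ 0.6424 -0.0142] b [0.5431 0.1595] bay a [-0.0295 -0.0265] b [-0.1174  0.1531] [1196]
t 13.4
```

```bash
python3 -m inch '[[[35,0,25],[0,0,0],24],[[70,0,50],[0,0,0],24],[[106,0,76],[0,0,0],24],[[142,0,102],[0,0,0],24],[[177,0,126.5],[0,0,0],24],[[177,0,126.5],[0,0,0],24],[[177,40,126.5],[0,0,0],24],[[177,80,126.5],[0,0,0],24],[[177,105,126.5],[0,0,0],24],[[177,116,126.5],[0,0,0],24],[[177,121,126.5],[0,0,0],24],[[177,121,126.5],[0,0,0],24],[[177,121,126.5],[0,0,0],24]]'
```

```text
time: 14.7
ee_pos: [0.5221, 0.2057, -0.0068]
tcp_rot: [-90.1, -0.3, 25.2]
wrist_force: [-0.5, -0.9, 0.1]
opening: 0.024
```

```bash
python3 -m inch '[[[0,0,-8],[0,0,0],24],[[0,0,-16],[0,0,0],24],[[0,0,-21],[0,0,0],24],[[0,0,-26],[0,0,0],24],[[0,0,-31],[0,0,0],24],[[0,0,-36],[0,0,0],24],[[0,0,-41],[0,0,0],24],[[0,0,-46],[0,0,0],24],[[0,0,-51],[0,0,0],24],[[0,0,-56],[0,0,0],24],[[0,0,-61],[0,0,0],24],[[0,0,-61],[0,0,0],24]]'; python3 look.py .61 .04 .48 s5
```

```text
time: 15.9
ee_pos: [0.5482, 0.1505, -0.0065]
tcp_rot: [-90.1, -0.3, 25.2]
wrist_force: [-1.6, 3.5, 2.7]
opening: 0.0239
t 15.9 tcp [ 0.5482  0.1505 -0.0065] bay [-0.1128  0.1439] yaw 25.2
0.86 [0.6051 0.0417 0.505 ] a [ 0.6535 -0.0458] b [0.5567 0.1292] bay a [-0.0204 -0.0588] b [-0.1057  0.1221] [879, 1194]
0.8 [0.6054 0.0406 0.509 ] a [ 0.6541 -0.0467] b [0.5566 0.1279] bay a [-0.0199 -0.0598] b [-0.1059  0.1208] [879]
0.93 [0.6051 0.0419 0.5031] a [ 0.6533 -0.0458] b [0.5569 0.1295] bay a [-0.0206 -0.0587] b [-0.1056  0.1223] [1194]
t 16.1
```

```bash
python3 -m inch '[[[0,0,-5],[0,0,0],24],[[0,0,-10],[0,0,0],24],[[0,0,-15],[0,0,0],24],[[0,0,-20],[0,0,0],24],[[0,0,-25],[0,0,0],24],[[0,0,-30],[0,0,0],24],[[0,0,-34],[0,0,0],24],[[0,0,-34],[0,0,0],24]]'; python3 look.py .615 .01 .46 s6
```

```text
time: 16.9
ee_pos: [0.5625, 0.1199, -0.0065]
tcp_rot: [-90.1, -0.3, 25.2]
wrist_force: [-2.1, 3.4, 2.5]
opening: 0.0239
t 16.9 tcp [ 0.5625  0.1199 -0.0065] bay [-0.1005  0.1124] yaw 25.2
0.82 [0.6134 0.0071 0.4448] a [ 0.6564 -0.0832] b [0.5704 0.0974] bay a [-0.0199 -0.0963] b [-0.0941  0.0894] [777, 1242]
0.71 [0.6131 0.0071 0.4451] a [ 0.6561 -0.0831] b [0.57   0.0974] bay a [-0.0202 -0.0962] b [-0.0945  0.0895] [777]
0.92 [0.6133 0.0074 0.4445] a [ 0.6563 -0.0828] b [0.5703 0.0977] bay a [-0.02  -0.096] b [-0.0942  0.0898] [1242]
t 17.1
```

```bash
python3 -m inch '[[[0,0,12],[0,0,0],24],[[0,0,25],[0,0,0],24],[[0,-40,25],[0,0,0],24],[[0,-70,25],[0,-0.1,0],24],[[-20,-80,10],[0,-0.25,0],24],[[-52,-80,-15],[0,-0.4,0],24],[[-52,-80,-15],[0,-0.55,0],24],[[-52,-80,-15],[0,-0.7,0],24],[[-52,-80,-15],[0,-0.85,0],24],[[-52,-80,-15],[0,-1.0,0],24],[[-52,-80,-15],[0,-1.15,0],24],[[-52,-80,-15],[0,-1.3,0],24],[[-52,-80,-15],[0,-1.396,0],24],[[-52,-80,-15],[0,-1.396,0],24],[[-52,-50,-15],[0,-1.396,0],24],[[-52,-25,-15],[0,-1.396,0],24],[[-52,-10,-15],[0,-1.396,0],24],[[-52,0,-15],[0,-1.396,0],24],[[-52,0,-15],[0,-1.396,0],24]]'
```

```text
time: 19.0
ee_pos: [0.5212, 0.0843, -0.0077]
tcp_rot: [-90.2, 0.1, 105.2]
wrist_force: [-0.0, 0.2, 0.8]
opening: 0.024
```

```bash
python3 -m inch '[[[0,0,-8],[0,0,0],24],[[0,0,-16],[0,0,0],24],[[0,0,-21],[0,0,0],24],[[0,0,-26],[0,0,0],24],[[0,0,-32],[0,0,0],24],[[0,0,-38],[0,0,0],24],[[0,0,-44],[0,0,0],24],[[0,0,-50],[0,0,0],24],[[0,0,-56],[0,0,0],24],[[0,0,-62],[0,0,0],24],[[0,0,-68],[0,0,0],24],[[0,0,-74],[0,0,0],24],[[0,0,-79],[0,0,0],24],[[0,0,-84],[0,0,0],24],[[0,0,-88],[0,0,0],24],[[0,0,-91],[0,0,0],24],[[0,0,-94],[0,0,0],24],[[0,0,-94],[0,0,0],24]]'; python3 look.py .65 .02 .1 s7
```

```text
time: 20.8
ee_pos: [0.6123, 0.109, -0.0072]
tcp_rot: [-90.2, 0.1, 105.2]
wrist_force: [-1.5, -0.9, 1.4]
opening: 0.0243
t 20.8 tcp [ 0.6123  0.109  -0.0072] bay [-0.0515  0.0983] yaw 105.2
0.74 [0.6456 0.0143 0.1054] a [ 0.6561 -0.0851] b [0.6351 0.1138] bay a [-0.0204 -0.0982] b [-0.0285  0.1016] [670, 1243]
0.59 [0.6455 0.0143 0.1091] a [ 0.6563 -0.0851] b [0.6346 0.1137] bay a [-0.0201 -0.0982] b [-0.029   0.1016] [670]
0.88 [0.6457 0.0153 0.1062] a [ 0.6563 -0.0841] b [0.6351 0.1148] bay a [-0.0201 -0.0972] b [-0.0284  0.1026] [1243]
t 21.0
```

Just a few mm more, then back off and look.

```bash
python3 -m inch '[[[0,0,-3],[0,0,0],24],[[0,0,-5],[0,0,0],24],[[0,0,-7],[0,0,0],24],[[0,0,-7],[0,0,0],24],[[0,0,-8],[0,0,0],24],[[0,0,-8],[0,0,0],24]]'; python3 -m inch '[[[0,0,12],[0,0,0],24],[[0,0,30],[0,0,0],24],[[0,-45,50],[0,0,0],24],[[0,-90,80],[0,0,0],24],[[0,-130,120],[0,0,0],24],[[0,-150,160],[0,0,0],24],[[0,-150,200],[0,0,0],24],[[0,-150,240],[0,0,0],24],[[0,-150,240],[0,0,0],24],[[0,-150,240],[0,0,0],24]]'; python3 look.py .65 .02 .07 s8; python3 - <<'E'
import cv2
a=cv2.imread('pics/s8s.png')[140:340,210:410];b=cv2.imread('pics/s8t.png')[100:300,200:400]
cv2.imwrite('pics/s8.png',cv2.resize(cv2.hconcat([a,b]),None,fx=2,fy=2,interpolation=cv2.INTER_CUBIC))
E
```

```text
time: 21.6
ee_pos: [0.6199, 0.111, -0.0072]
tcp_rot: [-90.2, 0.1, 105.2]
wrist_force: [-2.2, -0.7, 2.3]
opening: 0.0237
time: 22.6
ee_pos: [0.3882, 0.0484, 0.1427]
tcp_rot: [-90.4, 0.1, 105.2]
wrist_force: [0.2, 0.6, 0.3]
opening: 0.0238
t 22.6 tcp [0.3882 0.0484 0.1427] bay [-0.2791  0.0523] yaw 105.2
0.92 [0.6492 0.0167 0.0669] a [ 0.6559 -0.0831] b [0.6425 0.1165] bay a [-0.0204 -0.0962] b [-0.0209  0.1038] [1076, 1281]
0.94 [0.6493 0.0161 0.0659] a [ 0.6559 -0.0837] b [0.6427 0.1159] bay a [-0.0205 -0.0968] b [-0.0208  0.1032] [1076]
0.9 [0.6491 0.0173 0.0685] a [ 0.656  -0.0824] b [0.6423 0.1171] bay a [-0.0203 -0.0955] b [-0.0211  0.1045] [1281]
t 22.8
```

View pics/s8.png

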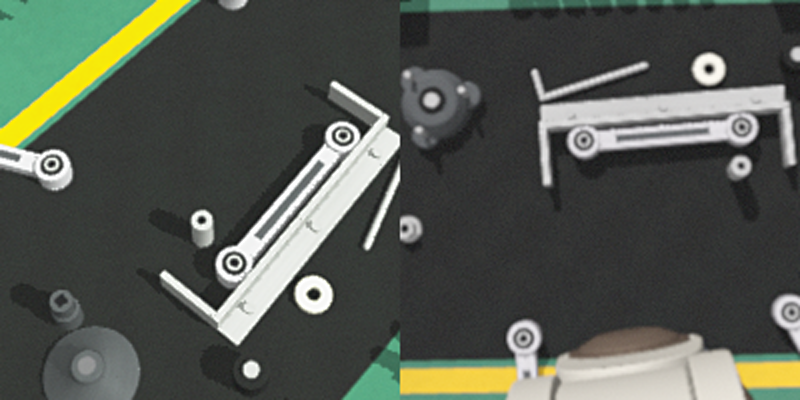

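The link lies along the rail. Its eyes are at px (342,135) and (233,263) in the left (scene) view, behind the post, and the other parts are where they were. Handing in.

```bash
python3 -c "
from workcell import bot
print(bot.job_done())"
```

```text
the job is handed in; nothing more can be done
None
```

The link is in the bay, lying along the back rail, and I handed the job in at about 23 s with the arm clear. I used the look-alike farthest from the base. I pushed end_a in first with the half-open fingers as a fork. Then I pushed end_b along the link so end_a slid down the rail behind the post, and finally swung end_b in.

**Last checks:**
- **Position:** the two cameras agree within about 1.5 mm. In the bay frame, end_a is at (-0.020, -0.096) and end_b at (-0.021, 0.104), so both eyes are at the rail within about 1 mm.
- **Milestone:** end_a was at x -0.030 while end_b was still outside at x -0.118.
- **Other parts:** they look unmoved in the last picture; I did not measure them again.
- **Forces:** wrist readings between moves stayed below 5 N.

**What went wrong on the way:** the first push passed over the link without moving it. The closed fingertips looked about 12–15 mm higher than the reported TCP, so I pushed with the reported TCP at about -7 mm. I found no cause for this mismatch.

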